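# Fetch the clean filter from behind the oil and spray

### The arm

A 6-joint arm with a two-finger parallel gripper is mounted at the origin on the work surface. World frame = base frame: x ahead of the robot, y to its left, z up, the work surface at z = 0. Lengths are in mm, angles in degrees, forces in N, time in s.
With the tool pointing down it reaches from about 350 to 850 mm from the base axis. Payload 8.1 kg.
Tool frame: the origin (TCP) lies at the very end of the fingers, on their centre line; the grasp point (between the pads) lies 19 mm behind it; z points along the fingers, y is the line along which they close (so a half turn about z gives the same grasp; the last joint's range is limited). The gripper opens to 85 mm and grips with 20 to 120 N. Pads are 22 mm wide; open, the fingers measure 114 mm over their backs; the gripper's body (76 mm by 85 mm) begins 54 mm behind the grasp point. The pads swing forward as they close: fully open they stand 13 mm farther back than shut.
Start: joints at [65.409, 7.471, 85.268, -0, 87.261, -4.893], TCP at [202.219, 564.9, 191.892] pointing down, gripper open.
Joint ranges: [-169.43, 169.43], [-51.17, 129.36], [1.28, 143.12], [-76.62, 256.62], [0, 156.53], [-152.29, 152.29]. Speed limits (degrees/s): [136.94, 136.94, 159.86, 180, 180, 180].

### API

Orientations are given as [roll, pitch, yaw] about the fixed x, y, z axes, in that order (R = Rz(yaw) Ry(pitch) Rx(roll)).
In Python, from bench import sense, eyes, job, models gives the robot as it stands. The module is installed in compiled form; this text tells all that it offers.
- The arm moves only by the tool apply_moves, never from a script. Its argument "rows" is a list of rows, each a list of 6 numbers: the shift along the tool's x, y, z in mm, then the turn, a rotation vector about the tool's x, y, z in rad. In form: [[dx, dy, dz, rx, ry, rz], ...]. A call has exactly 5 rows; each row shifts and turns the commanded pose from where the row before left it, along the tool's axes as they then stand; what a row does not reach is not made up. A row lasts 1/8 s, in which the tool goes at most 62.5 mm and 10.7 degrees, less where a joint would pass 70% of its speed; a pose out of reach is approached as far as the arm can. A call is refused whole if a number of a shift passes 62.5 or a number of a turn 0.188, either way. A call with a gripper value outside its range is refused whole. "fingers" is the finger opening in mm, from 0 to 85.4, set as the call begins (left out, the last holds). The fingers move at their own pace and stop on an object; "grip_force" is the grip in N (left out, the last holds). Time passes only in rows, so rows that do not move let the fingers close, or fill a call up. It gives the time, the measured TCP pose, the force, the opening and the grip force at its end, in the units of the state.
- sense(): the state, without advancing time (a new reading comes with each control period).
- eyes.snapshot(name): name is "side" or "top" or "wrist"; returns (picture, depth): 384x512x3 uint8, red, green, blue; 384x512 float32, mm along the optical axis (not along the pixel's ray), 0 where there is no reading.
- eyes.get_calibration(name): a dict with "intrinsics" (3x3 intrinsics, pixels), "R" (3x3) and "t" (3): a world point X has camera coordinates R X + t; the wrist camera has in their place "mount" (4x4, takes a point from camera to tool coordinates, whose origin is the TCP and whose axes are the flange's). Camera axes: x right, y down, z forward; pixel columns grow to the right and rows downward; lengths in mm; the calibration is good to about 2 mm. A picture is of the moment at which its call begins: read the wrist's pose just before it. get_calibration takes no time and is no camera call.
- job.hand_in(): hands the job in; it is judged then, once.
Trained networks look in the newest picture that a camera, given by its name, has taken for a name from the list of things; names that differ only in an ending like _2 or _b are one class to them, and where a whole thing is asked for, a point or a joint stands for the part that bears it (a point fixed in the world has none). Each returns a list of dicts, best first, with "confidence" (0 to 1); they miss things now and then, are a little off and sometimes report something else, mostly with a low value. They report only what shows in the picture. A call takes as long as a camera call. They do not tell look-alikes from the thing itself.
- models.boxes_of(name, camera): "xyz" ([x, y, z] in mm, in world coordinates, good to about 4 mm: the middle of the surface that is visible of it).
- models.cut_out(name, camera): "pixels" (384x512 bool, what is visible of it).
- models.place_of(name, camera): "xyz" ([x, y, z] in mm, in world coordinates, good to about 4 mm: a listed point, or the origin of a listed thing).
The state is a dict: "time": time; "joint_pos": joint angles; "qd": joint speeds; "joint_efforts": joint torques, N m; "tool_pos": TCP position; "tcp_rot": TCP orientation; "ft_force": force on the tool from outside, world axes, zero at the start; "wrist_torque": the same for the moment, N m; "finger_gap": finger opening in mm; "grip_force": force on a finger pad.
Only numpy, scipy, OpenCV 4.12 (cv2) and the standard library are available. Lean on these libraries where they do the work, as an engineer would, in place of code of your own. Each camera call takes 0.05 s, during which the arm holds its last target. There are 200 camera calls.

### The job

The red spray can and the gold oil jug stand in front of the filters in the metal stock tray: first move both onto the blue side mat, then fetch the clean white filter and set it upright, fully down, in the round black filter well while both containers are still on the mat. After that put the containers back in the tray, the spray can centred on the red mark and the oil jug on the yellow mark, turned along the mark as it stood before. Keep both containers upright all the time and leave the dusty brown filter where it stands.

Things in the scene. Friction and masses are not known exactly. Their poses are not given: they have to be found in the camera images.
- spray_can: Loose red spray can, upright: cylinder 54 mm in diameter up to 112 mm, with a white band, then a steel shoulder and a white cap 32 mm wide; 140 mm high in all, about 0.3 kg. It starts on the red mark. Origin: centre of its underside, z up.
- oil_jug: Loose gold oil jug with a black label and a black cap, upright: rectangular body 44 mm along its own x and 64 mm along its own y, 114 mm high, rounded edges, then a round neck and a cap 34 mm wide; 140 mm high in all, about 0.4 kg. It starts on the yellow mark with its 64 mm side along the mark's long (y) side. Grasp it across its x (the 44 mm). Origin: centre of its underside, z up.
- clean_filter: The clean filter: loose white pleated cartridge with black rubber rims, white end disc and a dark bore; cylinder 60 mm in diameter and 70 mm high, rigid, about 0.12 kg. It stands upright in the back row of the tray, 70 mm behind one of the marks, beside the dusty filter (82 mm between their centres). Origin: centre of its underside, z up.
- dusty_filter: The dusty filter, to be left alone: same shape and size as the clean one but brown. Loose. Origin: centre of its underside, z up.
- rack: Fixed metal stock tray, 200 mm (its x) by 220 mm (its y), floor 8 mm thick, 4 mm lips rising 20 mm above the bench at the back (+x) and sides. The marks lie at x = -45, y = +41 and -41 mm, the filters stand at x = +25, same y; left and right by lot. A loose steel socket, 26 mm wide, 30 mm high, stands at x = +75, y = 0. Origin: centre of its underside, on the bench; yaw up to 0.2 rad.
- mark_red: Fixed red rectangular mark in the front row of the tray, home of the spray can: 60 mm (its x) by 78 mm (its y), 3 mm thick, its top 11 mm above the bench. Origin: centre of its underside (8 mm above the bench); x and y along the tray's.
- mark_yellow: Fixed yellow rectangular mark in the front row of the tray, home of the oil jug: 60 mm (its x) by 78 mm (its y), 3 mm thick, its top 11 mm above the bench. Origin: centre of its underside (8 mm above the bench); x and y along the tray's.
- side_mat: Fixed blue side mat on the bench to the left or right of the tray: 200 mm (its x) by 150 mm (its y), 4 mm thick, empty at the start. Origin: centre of its underside.
- filter_well: Fixed black filter well (vacuum motor head) on the bench, on the other side of the tray from the mat: round, 112 mm outside and 84 mm inside diameter, rim 30 mm above the bench, well floor 12 mm above the bench; three round lugs 20 mm high stand around it to 81 mm from its axis. Origin: centre of its underside, on its axis.
Things that resemble listed ones, but are neither listed nor needed, are in the scene too. What is shaped like the clean_filter but orange is not meant. There is more than one size of the oil_jug; the one meant has the size given above.

How it is judged:
By the outcome, as a careful person would: the job done as asked, in the order asked, and still so for the second after the job is handed in, with the robot touching nothing.
It also fails if it takes over 120 s, if anything falls off the work surface, if the arm or the gripper's body presses on something with over 40 N, if the wrist force passes 120 N, or if a joint passes its speed limit or range.

## Working session

There is one attempt and no reset: what is moved stays moved. The work goes in short steps, Python scripts to look and compute and a tool call to move; the robot and the scene stay as the last step left them, time stands still between calls to the robot, and variables do not carry over. Pictures are saved under pics/ and viewed, at most 14 in all, crops included, and the job is handed in when it is done.

Besides the shell and the picture viewer there is one more tool, called after ">>>" by a JSON object that holds its "method" and its "body", one argument or row to a line. apply_moves: Moves the arm, as the interface text tells. Its arguments: {"type":"object","properties":{"rows":{"type":"array"},"fingers":{"type":"number"},"grip_force":{"type":"number"}},"required":["rows"]}

```bash
mkdir -p pics; cat > h.py <<'E'
import numpy as np, cv2
from bench import sense, eyes, job, models
def snap(cam,name=None):
    p,d=eyes.snapshot(cam)
    if name: cv2.imwrite(f'pics/{name}.png',cv2.cvtColor(p,cv2.COLOR_RGB2BGR))
    return p,d
def world(cam,d):
    c=eyes.get_calibration(cam);K=np.array(c['intrinsics'])
    v,u=np.mgrid[:384,:512]
    P=np.stack([(u-K[0,2])/K[0,0]*d,(v-K[1,2])/K[1,1]*d,d],-1)
    return (P-np.array(c['t']))@np.array(c['R'])  # R^T (P-t)
E
python3 - <<'E'
from h import *
s=sense();print({k:np.round(v,2) for k,v in s.items()})
p,d=snap('top','top0');W=world('top',d);np.save('w0.npy',W)
for n in 'spray_can oil_jug clean_filter dusty_filter rack mark_red mark_yellow side_mat filter_well'.split():
    for r in models.place_of(n,'top'): print(n,np.round(r['xyz'],0),round(r['confidence'],2))
p,d=snap('side','side0')
E
```

```text
{'time': np.float64(0.0), 'joint_pos': array([65.41,  7.51, 85.33,  0.  , 87.26, -4.89]), 'qd': array([ 0.15, -0.01, -0.04,  0.03, -0.04,  0.05]), 'joint_efforts': array([-0.000e+00, -5.694e+01, -5.005e+01, -0.000e+00,  2.000e-02,
        0.000e+00]), 'tool_pos': array([201.93, 564.33, 190.85]), 'tcp_rot': array([-1.7989e+02, -1.0000e-02,  1.6030e+02]), 'ft_force': array([-0.37,  0.92, -0.74]), 'wrist_torque': array([-0.01,  0.01, -0.02]), 'grip_force': np.float64(0.0), 'finger_gap': np.float64(85.25)}
spray_can [542. -45.  11.] 0.8
oil_jug [402. 214.  -5.] 0.94
oil_jug [537.  30.  13.] 0.71
clean_filter [542. 196.  -2.] 0.88
clean_filter [604.  42.  11.] 0.67
dusty_filter [620. -39.   8.] 0.6
rack [588.  -4.  -2.] 0.69
mark_red [533.  26.  12.] 0.62
mark_red [544. -48.  10.] 0.52
mark_yellow [534.  29.   9.] 0.77
mark_yellow [537.  28.  14.] 0.47
side_mat [ 487. -312.   -1.] 0.93
filter_well [522. 333.   1.] 0.62
```

```bash
python3 -c "
import cv2,numpy as np
a=cv2.imread('pics/top0.png');b=cv2.imread('pics/side0.png')
cv2.imwrite('pics/top0b.png',cv2.resize(a,(768,576)));cv2.imwrite('pics/side0b.png',cv2.resize(b,(768,576)))"
```

```text
(no output)
```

View pics/top0b.png

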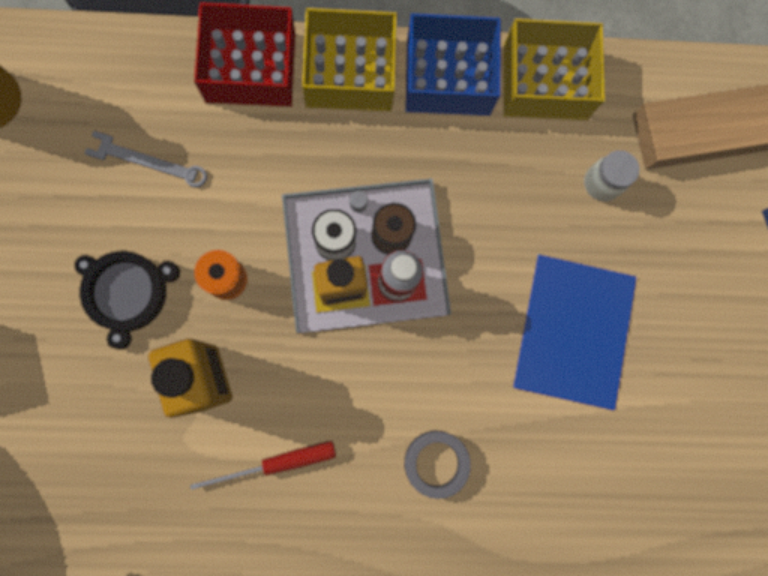

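View pics/side0b.png

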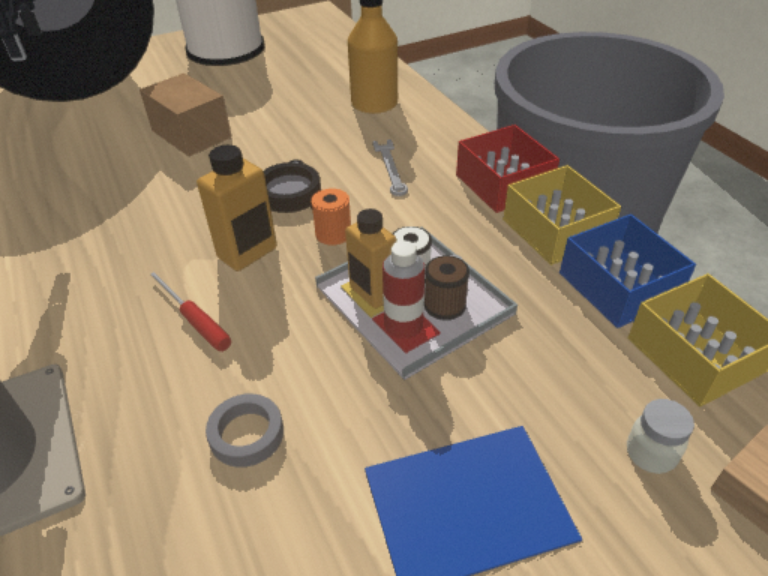

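In the top view (768 px scale) the jug candidates are the small one in the tray at (340,282) and a large one at (185,378). The filter candidates are white at (335,232), orange at (218,272) and brown at (394,227). The only spray can is at (402,275). I choose the small jug in the tray, the white filter behind it and the red can. The mat is at (575,332) and the well at (122,290).

```bash
python3 - <<'E'
from h import *
W=np.load('w0.npy');im=cv2.imread('pics/top0.png')
cv2.imwrite('pics/crop.png',cv2.resize(im[110:230,180:310],None,fx=5,fy=4.9,interpolation=cv2.INTER_CUBIC)[:590,:])
hsv=cv2.cvtColor(im,cv2.COLOR_BGR2HSV)
X,Y,Z=W[...,0],W[...,1],W[...,2]
def box(m,n):
    c=np.c_[X[m],Y[m]].astype(np.float32); 
    if len(c)<5: print(n,len(c));return
    r=cv2.minAreaRect(c); print(n,len(c),'mean',c.mean(0).round(1),'rect',np.round(r[0],1),np.round(r[1],1),round(r[2],1),'z',np.median(Z[m]).round(1))
reg=lambda x0,x1,y0,y1,z0,z1:(X>x0)&(X<x1)&(Y>y0)&(Y<y1)&(Z>z0)&(Z<z1)
box(reg(480,600,-5,80,134,160),'jugcap');box(reg(480,600,-5,90,105,122),'jugbody')
box(reg(480,600,-90,-5,134,160),'cancap');box(reg(570,660,5,90,70,90),'clean');box(reg(570,680,-90,-2,70,90),'dusty')
box(reg(450,720,-140,140,14,24),'lips'); box(reg(350,800,260,420,24,38),'wellrim');box(reg(350,800,260,420,16,24),'lugs');
box(reg(350,800,290,380,5,15),'wellfloor')
blue=(abs(hsv[...,0].astype(int)-113)<12)&(hsv[...,1]>150)&(Y<-180)&(X<620);box(blue,'mat')
box(reg(480,560,150,260,100,122),'bigjugbody')
yel=(abs(hsv[...,0].astype(int)-27)<6)&(hsv[...,1]>160)&reg(450,700,-120,120,4,18);box(yel,'yel')
red=((hsv[...,0]<5)|(hsv[...,0]>174))&(hsv[...,1]>160)&reg(450,700,-120,120,4,18);box(red,'red')
tray=reg(450,720,-140,140,4,24);box(tray&(hsv[...,1]<70),'tray')
box(reg(620,720,-40,60,28,55),'socket')
E
```

```text
jugcap 283 mean [535.4  30.4] rect [536.2  30.5] [32.4 32.8] 2.0 z 150.8
jugbody 110 mean [525.5  29.9] rect [536.5  30.4] [44.3 64. ] 12.1 z 119.9
cancap 251 mean [544.3 -46.4] rect [545.4 -46.2] [32.6 31. ] 64.0 z 150.7
clean 687 mean [604.2  42.6] rect [605.1  42.6] [59.  56.4] 2.0 z 77.7
dusty 680 mean [616.4 -37.9] rect [616.6 -37.9] [59.4 57. ] 1.8 z 77.6
lips 757 mean [615.3   2.4] rect [587.3  -1.3] [200.1 220.3] 8.6 z 19.6
wellrim 1085 mean [520.3 334.3] rect [520.5 332.9] [113.7 109.2] 89.8 z 29.7
lugs 556 mean [518.1 331.8] rect [529.4 320. ] [142.6 127.5] 28.5 z 20.0
wellfloor 1436 mean [561.6 337. ] rect [595.2 334.9] [309.4  89.7] 0.1 z 12.0
mat 5831 mean [ 483.9 -309.9] rect [ 485.7 -310.5] [146.1 194.5] 79.1 z 4.2
bigjugbody 0
yel 164 mean [514.8  34.6] rect [532.9  31.5] [52.3 73.1] 8.9 z 10.8
red 162 mean [538.1 -39.9] rect [546.8 -49.3] [54.2 71.6] 8.8 z 11.2
tray 5383 mean [5.91e+02 4.00e-01] rect [587.2  -3.3] [200.7 223.9] 8.7 z 8.5
socket 119 mean [659.8  11. ] rect [660.5  10.8] [23.9 23.5] 2.0 z 38.1
```

View pics/crop.png

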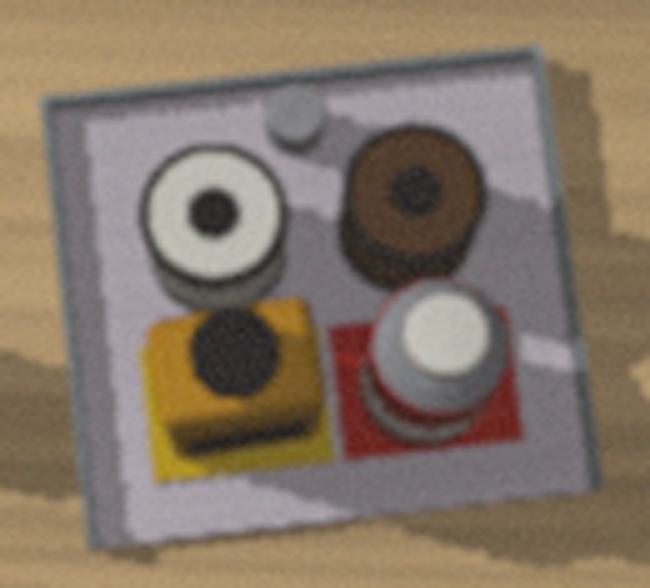

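The crop confirms the choice: white filter at (213,213), brown at (413,190), small jug at (235,355) and can at (445,335). Tray yaw is about +8.7°, so tool yaw 98.7° puts the closing line along tray x. I'll raise and turn first, then travel.

>>> {"method": "apply_moves", "body": {
  "rows": [
    [0, 0, -20, 0, 0, 0.187],
    [0, 0, -20, 0, 0, 0.187],
    [0, 0, -20, 0, 0, 0.187],
    [0, 0, -20, 0, 0, 0.187],
    [0, 0, -20, 0, 0, 0.187]
  ],
  "fingers": 85,
  "grip_force": 40
}}

```text
time: 1.18
tool_pos: [202.2, 564.9, 292.6]
tcp_rot: [180.0, -0.0, 106.4]
ft_force: [0.7, 0.2, -0.2]
finger_gap: 84.9
grip_force: 0.0
```

>>> {"method": "apply_moves", "body": {
  "rows": [
    [0, 0, 0, 0, 0, 0.14],
    [-48, 21, 0, 0, 0, 0],
    [-48, 21, 0, 0, 0, 0],
    [-48, 21, 0, 0, 0, 0],
    [-48, 21, 0, 0, 0, 0]
  ]
}}

```text
time: 1.8
tool_pos: [315.0, 386.4, 292.1]
tcp_rot: [180.0, -0.0, 98.7]
ft_force: [1.2, 0.3, 0.2]
finger_gap: 84.5
grip_force: 0.0
```

```bash
cat >> h.py <<'E'
def to(x,y,z,yaw=98.7):
    from scipy.spatial.transform import Rotation as R
    s=sense();r=R.from_euler('xyz',s['tcp_rot'],degrees=True);g=R.from_euler('xyz',[180,0,yaw],degrees=True)
    print('pos',np.round(s['tool_pos'],1),'rot',np.round(s['tcp_rot'],2),'gap',round(float(s['finger_gap']),1),'grip',round(float(s['grip_force']),1),'F',np.round(s['ft_force'],1),'t',round(float(s['time']),2))
    print('shift',np.round(r.inv().apply(np.array([x,y,z])-s['tool_pos']),1),'turn',np.round((r.inv()*g).as_rotvec(),3))
E
python3 -c "
from h import *
to(536,31,200)"
```

```text
pos [315.  386.4 292.1] rot [ 1.7997e+02 -1.0000e-02  9.8730e+01] gap 84.5 grip 0.0 F [1.2 0.3 0.2] t 1.8
shift [-384.9  164.5   92. ] turn [ 0.001 -0.     0.001]
```

>>> {"method": "apply_moves", "body": {
  "rows": [
    [-48, 20.5, 0, 0, 0, 0],
    [-48, 20.5, 0, 0, 0, 0],
    [-48, 20.5, 0, 0, 0, 0],
    [-48, 20.5, 0, 0, 0, 0],
    [-48, 20.5, 0, 0, 0, 0]
  ]
}}

```text
time: 2.42
tool_pos: [452.7, 164.6, 292.2]
tcp_rot: [180.0, -0.0, 98.7]
ft_force: [0.4, 1.7, 0.7]
finger_gap: 85.1
grip_force: 0.0
```

>>> {"method": "apply_moves", "body": {
  "rows": [
    [-48, 20.5, 30, 0, 0, 0],
    [-48, 20.5, 30, 0, 0, 0],
    [-48, 20.5, 30, 0, 0, 0],
    [0, 0, 0, 0, 0, 0],
    [0, 0, 0, 0, 0, 0]
  ]
}}

```text
time: 3.05
tool_pos: [534.5, 33.2, 202.1]
tcp_rot: [-180.0, -0.0, 98.7]
ft_force: [0.6, 0.1, 0.7]
finger_gap: 85.0
grip_force: 0.0
```

```bash
python3 - <<'E'
from h import *
to(536,31,86)
p,d=snap('wrist','wr1')
from scipy.spatial.transform import Rotation as R
s=sense();M=np.array(eyes.get_calibration('wrist')['mount']);K=np.array(eyes.get_calibration('wrist')['intrinsics'])
v,u=np.mgrid[:384,:512];P=np.stack([(u-K[0,2])/K[0,0]*d,(v-K[1,2])/K[1,1]*d,d],-1)@M[:3,:3].T+M[:3,3]
W=P@R.from_euler('xyz',s['tcp_rot'],degrees=True).as_matrix().T+s['tool_pos']
X,Y,Z=np.moveaxis(W,-1,0)
for n,b in dict(cap=(500,580,-5,70,140,160),body=(490,580,-15,80,112,130),cancap=(500,580,-80,-20,140,160)).items():
    m=(X>b[0])&(X<b[1])&(Y>b[2])&(Y<b[3])&(Z>b[4])&(Z<b[5])&(d>0)
    if m.sum()>9: print(n,m.sum(),cv2.minAreaRect(np.c_[X[m],Y[m]].astype(np.float32)),np.median(Z[m]))
E
```

```text
pos [534.5  33.2 202.1] rot [-1.7999e+02 -3.0000e-02  9.8670e+01] gap 85.0 grip 0.0 F [0.6 0.1 0.7] t 3.05
shift [ -2.5   1.2 116.1] turn [-0.    -0.    -0.001]
cap 1279 ((535.5258178710938, 31.00551986694336), (33.027278900146484, 32.78043746948242), 8.480709075927734) 150.7968955945541
body 1771 ((535.0217895507812, 31.19118881225586), (43.9520263671875, 63.23189926147461), 12.148929595947266) 124.08307739470561
cancap 953 ((544.1073608398438, -46.19028854370117), (30.66812515258789, 31.305381774902344), 30.602806091308594) 150.56309881810512
```

View pics/wr1.png

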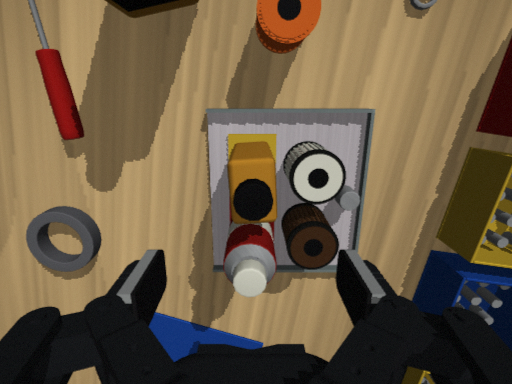

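The wrist view shows the jug cap at (253,198), the can at (250,275), the white filter at (318,178) and the brown one at (313,247). The jug position agrees with the top view. Now I descend and grasp.

>>> {"method": "apply_moves", "body": {
  "rows": [
    [-2, 1, 40, 0, 0, 0],
    [0, 0, 40, 0, 0, 0],
    [0, 0, 25, 0, 0, 0],
    [0, 0, 10, 0, 0, 0],
    [0, 0, 0, 0, 0, 0]
  ]
}}

```text
time: 3.72
tool_pos: [536.1, 32.0, 87.6]
tcp_rot: [180.0, 0.0, 98.8]
ft_force: [-0.8, 0.3, 1.2]
finger_gap: 84.7
grip_force: 0.0
```

>>> {"method": "apply_moves", "body": {
  "rows": [
    [0, 0, 0, 0, 0, 0],
    [0, 0, 0, 0, 0, 0],
    [0, 0, 0, 0, 0, 0],
    [0, 0, 0, 0, 0, 0],
    [0, 0, 0, 0, 0, 0]
  ],
  "fingers": 30,
  "grip_force": 50
}}

```text
time: 4.35
tool_pos: [536.6, 31.2, 88.0]
tcp_rot: [179.9, 0.0, 98.7]
ft_force: [-1.0, 0.4, 5.5]
finger_gap: 32.4
grip_force: 49.7
```

>>> {"method": "apply_moves", "body": {
  "rows": [
    [0, 0, 0, 0, 0, 0],
    [0, 0, 0, 0, 0, 0],
    [0, 0, -5, 0, 0, 0],
    [0, 0, -10, 0, 0, 0],
    [0, 0, -10, 0, 0, 0]
  ]
}}

```text
time: 4.97
tool_pos: [535.5, 31.3, 112.1]
tcp_rot: [-180.0, -0.0, 98.7]
ft_force: [0.3, -0.8, -4.8]
finger_gap: 32.7
grip_force: 50.2
```

The gap reads 32.5 rather than 44, so I'll check what is being gripped.

```bash
python3 - <<'E'
from h import *
p,d=snap('side');a=p[60:300,130:400]
p2,_=snap('wrist')
o=np.hstack([cv2.resize(a,(440,400)),cv2.resize(p2[150:384],(360,400))])
cv2.imwrite('pics/g1.png',o[...,::-1])
E
```

```text
(no output)
```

View pics/g1.png

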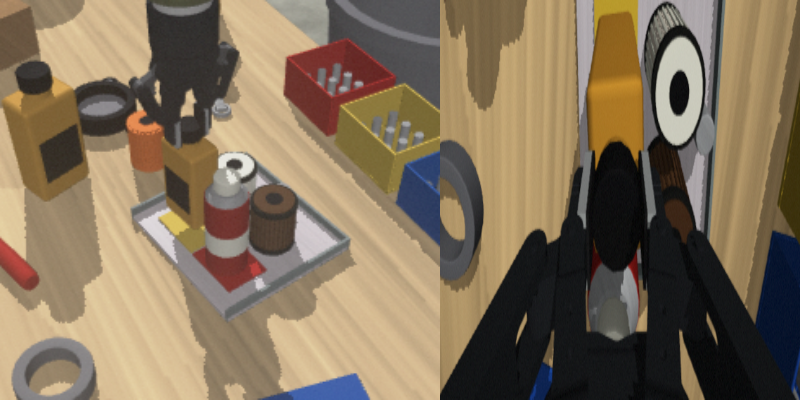

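```bash
python3 - <<'E'
from h import *
p,d=snap('side');W=world('side',d)
X,Y,Z=np.moveaxis(W,-1,0)
# gold pixels near jug
h=cv2.cvtColor(p,cv2.COLOR_RGB2HSV)
m=(abs(h[...,0].astype(int)-20)<6)&(h[...,1]>150)&(X>490)&(X<580)&(Y>-20)&(Y<80)&(Z>20)
print('gold',m.sum(),np.percentile(Z[m],[1,50,99]),W[m].min(0),W[m].max(0))
dk=(X>480)&(X<600)&(Y>-10)&(Y<80)&(Z>60)&(Z<250)&(h[...,1]<90)&(d>0)
for z in range(90,200,10):
    k=dk&(Z>=z)&(Z<z+10)
    if k.sum(): print(z,k.sum(),W[k].min(0).round(),W[k].max(0).round())
to(536,31,86)
E
```

```text
gold 11 [131.18939246 149.27197567 152.23340236] [510.94850026  -0.64253599 130.89905265] [551.42044478  51.08102655 152.25145354]
90 46 [511.   3.  90.] [521.  47. 100.]
100 53 [511.   1. 100.] [550.  47. 110.]
110 8 [511.   2. 110.] [563.  45. 117.]
120 5 [562.   2. 121.] [564.   4. 129.]
130 3 [563.   3. 133.] [564.   4. 136.]
150 9 [516.  16. 156.] [561.  26. 160.]
160 103 [507.  10. 160.] [568.  31. 170.]
170 230 [507.  11. 170.] [569.  44. 180.]
180 92 [506.  15. 180.] [569.  45. 190.]
190 81 [505.  13. 190.] [576.  44. 200.]
pos [536.6  31.2 112.9] rot [1.799e+02 2.000e-02 9.871e+01] gap 32.1 grip 50.3 F [ 0.1 -0.3 -6.1] t 5.12
shift [-0.1 -0.7 26.9] turn [0.002 0.    0.   ]
```

```bash
python3 - <<'E'
from h import *
p,d=snap('wrist')
c=eyes.get_calibration('wrist');M=np.array(c['mount']);K=np.array(c['intrinsics']);print(M.round(2))
v,u=np.mgrid[:384,:512];P=np.stack([(u-K[0,2])/K[0,0]*d,(v-K[1,2])/K[1,1]*d,d],-1)@M[:3,:3].T+M[:3,3]
m=(d>0)&(abs(P[...,0])<13)&(abs(P[...,1])<45)&(P[...,2]>-90)
for z in range(-90,40,8):
    k=m&(P[...,2]>=z)&(P[...,2]<z+8)
    if k.sum(): print(z,k.sum(),P[k].min(0).round(),P[k].max(0).round(),p[k].mean(0).round())
E
```

```text
[[  -0.     -0.95   -0.31   79.51]
 [   1.     -0.     -0.     -1.22]
 [   0.     -0.31    0.95 -181.14]
 [   0.      0.      0.      1.  ]]
-90 1412 [-12. -44. -90.] [ 13.  45. -82.] [20. 21. 22.]
-82 1019 [-11. -38. -82.] [ 13.  34. -74.] [40. 40. 40.]
-74 690 [-11. -31. -74.] [ 13.  28. -66.] [50. 50. 50.]
-66 3771 [-13. -32. -66.] [ 13.  29. -58.] [19. 19. 19.]
-58 645 [  3. -31. -58.] [ 13.  28. -50.] [43. 44. 45.]
-50 376 [  2. -31. -50.] [ 13.  27. -42.] [54. 53. 50.]
-42 622 [  1. -22. -42.] [ 13.  18. -34.] [151. 105.  32.]
-34 52 [  6. -24. -34.] [ 13.  20. -29.] [118.  86.  38.]
30 206 [-13.  38.  34.] [13. 45. 38.] [97. 97. 90.]
38 106 [-13.  37.  38.] [13. 45. 45.] [27. 28. 25.]
```

```bash
python3 - <<'E'
from h import *
for cam in('side','top'):
    p,d=snap(cam);W=world(cam,d)
    T=W-sense()['tool_pos'];a=np.radians(98.7)
    x=T[...,0]*np.cos(a)+T[...,1]*np.sin(a);y=T[...,0]*np.sin(a)-T[...,1]*np.cos(a);z=T[...,2]
    m=(d>0)&(abs(x)<70)&(abs(y)<75)&(z>40)
    for zz in range(40,220,10):
        k=m&(z>=zz)&(z<zz+10)
        if k.sum(): print(cam,zz,k.sum(),'x',np.percentile(x[k],[1,99]).round(),'y',np.percentile(y[k],[1,99]).round())
E
```

```text
side 40 63 x [-69.  -3.] y [-22.  24.]
side 50 126 x [-20.   5.] y [-29.  29.]
side 60 220 x [-19.  12.] y [-29.  29.]
side 70 94 x [-13.  10.] y [-29.  29.]
side 80 92 x [-14.  11.] y [-40.  44.]
side 90 227 x [-15.  11.] y [-50.  51.]
side 100 170 x [-18.  15.] y [-54.  55.]
side 110 240 x [-19.  14.] y [-58.  58.]
side 120 225 x [-19.   9.] y [-62.  62.]
side 130 299 x [-21.   8.] y [-65.  65.]
side 140 393 x [-21.  10.] y [-63.  62.]
side 150 144 x [-17.   6.] y [-40.  40.]
side 160 61 x [-36.   7.] y [-37.  -4.]
side 170 207 x [-39.  11.] y [-37.  28.]
side 180 231 x [-40.  13.] y [-37.  28.]
side 190 232 x [-39.  10.] y [-37.  30.]
side 200 250 x [-39.  14.] y [-37.  30.]
side 210 351 x [-39.  18.] y [-37.  30.]
top 40 1 x [23. 23.] y [-16. -16.]
top 80 2 x [-12.  13.] y [-26. -26.]
top 90 23 x [-12.  13.] y [-43. -36.]
top 100 14 x [-16.  15.] y [-43. -25.]
top 110 6 x [-7. 17.] y [-44. -26.]
top 120 5 x [-11.   6.] y [-51. -48.]
top 130 90 x [-12.  14.] y [-66. -46.]
top 140 132 x [-11.  11.] y [-64. -38.]
top 150 40 x [-10.  11.] y [-42. -34.]
top 160 13 x [-8.  8.] y [-38. -36.]
top 170 31 x [-24.  26.] y [-37. -27.]
top 180 29 x [-21.  23.] y [-37. -30.]
top 190 4 x [-8. -1.] y [-37. -36.]
```

Depth shows the fingers really end about 43 mm behind the reported TCP, so they closed on the cap. I'll set the jug down again and regrasp 44 mm lower.

>>> {"method": "apply_moves", "body": {
  "rows": [
    [0, 0, 10, 0, 0, 0],
    [0, 0, 10, 0, 0, 0],
    [0, 0, 4, 0, 0, 0],
    [0, 0, 1, 0, 0, 0],
    [0, 0, 0, 0, 0, 0]
  ]
}}

```text
time: 5.9
tool_pos: [535.8, 31.4, 88.2]
tcp_rot: [-180.0, -0.0, 98.7]
ft_force: [-7.2, 0.2, 10.1]
finger_gap: 32.3
grip_force: 51.9
```

>>> {"method": "apply_moves", "body": {
  "rows": [
    [0, 0, 0, 0, 0, 0],
    [0, 0, 0, 0, 0, 0],
    [0, 0, 0, 0, 0, 0],
    [0, 0, 0, 0, 0, 0],
    [0, 0, 0, 0, 0, 0]
  ],
  "fingers": 85
}}

```text
time: 6.52
tool_pos: [535.9, 31.3, 86.8]
tcp_rot: [-180.0, -0.0, 98.7]
ft_force: [-0.4, -0.0, 0.2]
finger_gap: 84.9
grip_force: 0.0
```

>>> {"method": "apply_moves", "body": {
  "rows": [
    [0, 0, 15, 0, 0, 0],
    [0, 0, 15, 0, 0, 0],
    [0, 0, 10, 0, 0, 0],
    [0, 0, 4, 0, 0, 0],
    [0, 0, 0, 0, 0, 0]
  ]
}}

```text
time: 7.15
tool_pos: [535.6, 31.3, 42.5]
tcp_rot: [-180.0, -0.0, 98.7]
ft_force: [0.4, 0.0, 0.7]
finger_gap: 85.1
grip_force: 0.0
```

```bash
python3 - <<'E'
from h import *
to(536,31,44)
p,d=snap('wrist')
from scipy.spatial.transform import Rotation as R
c=eyes.get_calibration('wrist');M=np.array(c['mount']);K=np.array(c['intrinsics'])
v,u=np.mgrid[:384,:512];P=np.stack([(u-K[0,2])/K[0,0]*d,(v-K[1,2])/K[1,1]*d,d],-1)@M[:3,:3].T+M[:3,3]
for s in (-1,1):
    m=(d>0)&(abs(P[...,0])<13)&(s*P[...,1]>35)&(s*P[...,1]<58)&(P[...,2]>-100)&(p.max(-1)<110)
    zz=P[...,2][m];print('finger',s,np.percentile(zz,[50,90,97,100]).round(1) if len(zz) else None)
p2,_=snap('side');cv2.imwrite('pics/g2.png',np.hstack([cv2.resize(p2[60:300,130:400],(440,400)),cv2.resize(p[130:384],(360,400))])[...,::-1])
E
```

```text
pos [535.6  31.3  42.5] rot [-1.7996e+02 -1.0000e-02  9.8710e+01] gap 85.1 grip 0.0 F [0.4 0.  0.7] t 7.15
shift [-0.3  0.3 -1.5] turn [-0.001 -0.     0.   ]
finger -1 [-77.8 -59.6 -54.5  42.5]
finger 1 [-68.7   5.8  32.   36.8]
```

View pics/g2.png

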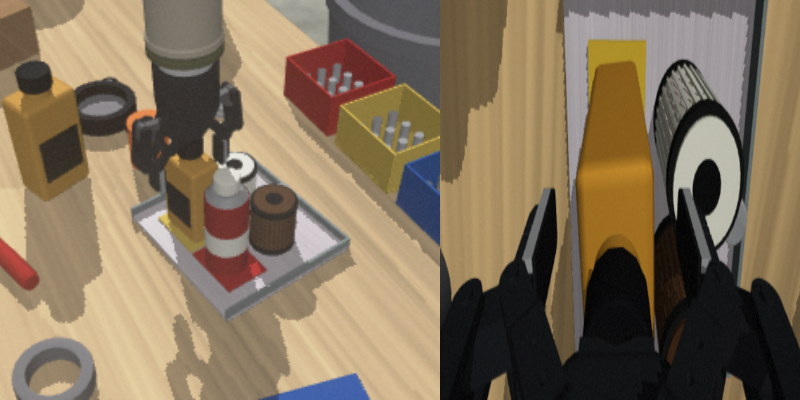

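The fingers now straddle the jug body, with tips near z 97 above the filter top at 78. The jug stands upright. Closing.

>>> {"method": "apply_moves", "body": {
  "rows": [
    [0, 0, 0, 0, 0, 0],
    [0, 0, 0, 0, 0, 0],
    [0, 0, 0, 0, 0, 0],
    [0, 0, 0, 0, 0, 0],
    [0, 0, 0, 0, 0, 0]
  ],
  "fingers": 35,
  "grip_force": 50
}}

```text
time: 7.88
tool_pos: [536.4, 31.3, 43.5]
tcp_rot: [179.9, 0.0, 98.7]
ft_force: [-0.7, 0.4, 6.4]
finger_gap: 44.1
grip_force: 51.2
```

>>> {"method": "apply_moves", "body": {
  "rows": [
    [0, 0, 0, 0, 0, 0],
    [0, 0, 0, 0, 0, 0],
    [0, 0, -5, 0, 0, 0],
    [0, 0, -10, 0, 0, 0],
    [0, 0, -15, 0, 0, 0]
  ]
}}

```text
time: 8.5
tool_pos: [534.9, 31.3, 72.8]
tcp_rot: [-179.9, -0.0, 98.7]
ft_force: [0.6, 0.7, -5.9]
finger_gap: 44.2
grip_force: 50.6
```

>>> {"method": "apply_moves", "body": {
  "rows": [
    [0, 0, -30, 0, 0, 0],
    [0, 0, -40, 0, 0, 0],
    [0, 0, -40, 0, 0, 0],
    [0, 0, -15, 0, 0, 0],
    [-12, -6, 0, 0, 0, 0]
  ]
}}

```text
time: 9.12
tool_pos: [532.4, 18.6, 198.9]
tcp_rot: [179.9, 0.0, 98.8]
ft_force: [0.4, -0.1, -5.8]
finger_gap: 43.8
grip_force: 51.1
```

>>> {"method": "apply_moves", "body": {
  "rows": [
    [-30, -15, 0, 0, 0, 0],
    [-44, -21, 0, 0, 0, 0],
    [-44, -21, 0, 0, 0, 0],
    [-44, -21, 0, 0, 0, 0],
    [-44, -21, 0, 0, 0, 0]
  ]
}}

```text
time: 9.75
tool_pos: [462.6, -201.5, 195.2]
tcp_rot: [-179.8, -0.1, 98.7]
ft_force: [1.1, -0.4, -5.9]
finger_gap: 44.3
grip_force: 51.1
```

>>> {"method": "apply_moves", "body": {
  "rows": [
    [-44, -21, 15, 0, 0, 0],
    [-30, -16, 30, 0, 0, 0],
    [-14, -6, 30, 0, 0, 0],
    [-6, -4, 30, 0, 0, 0],
    [0, 0, 15, 0, 0, 0]
  ]
}}

```text
time: 10.38
tool_pos: [429.6, -299.0, 73.5]
tcp_rot: [-179.7, -0.3, 98.6]
ft_force: [-0.5, -0.5, -5.4]
finger_gap: 44.2
grip_force: 51.2
```

```bash
python3 -c "
from h import *
to(431,-301,36)"
```

```text
pos [ 429.6 -299.    73.5] rot [-179.73   -0.28   98.62] gap 44.2 grip 51.2 F [-0.5 -0.5 -5.4] t 10.38
shift [-2.3  1.3 37.5] turn [-0.005 -0.005 -0.001]
```

>>> {"method": "apply_moves", "body": {
  "rows": [
    [-1, 1, 12, 0, 0, 0],
    [0, 0, 12, 0, 0, 0],
    [0, 0, 7, 0, 0, 0],
    [0, 0, 3, 0, 0, 0],
    [0, 0, 0, 0, 0, 0]
  ]
}}

```text
time: 11.0
tool_pos: [434.2, -301.0, 44.1]
tcp_rot: [180.0, 0.0, 98.7]
ft_force: [-0.3, -0.1, -5.7]
finger_gap: 44.2
grip_force: 51.2
```

>>> {"method": "apply_moves", "body": {
  "rows": [
    [0, 0, 1.5, 0, 0, 0],
    [0, 0, 1, 0, 0, 0],
    [0, 0, 0.5, 0, 0, 0],
    [0, 0, 0, 0, 0, 0],
    [0, 0, 0, 0, 0, 0]
  ]
}}

```text
time: 11.62
tool_pos: [434.0, -301.0, 40.9]
tcp_rot: [180.0, 0.0, 98.7]
ft_force: [-0.3, 0.1, -4.9]
finger_gap: 44.0
grip_force: 51.2
```

>>> {"method": "apply_moves", "body": {
  "rows": [
    [0, 0, 1.5, 0, 0, 0],
    [0, 0, 1.5, 0, 0, 0],
    [0, 0, 1, 0, 0, 0],
    [0, 0, 0, 0, 0, 0],
    [0, 0, 0, 0, 0, 0]
  ]
}}

```text
time: 12.25
tool_pos: [434.0, -301.0, 36.9]
tcp_rot: [180.0, 0.0, 98.7]
ft_force: [0.6, 0.0, -5.2]
finger_gap: 44.1
grip_force: 51.4
```

>>> {"method": "apply_moves", "body": {
  "rows": [
    [0, 0, 0.5, 0, 0, 0],
    [0, 0, 0.5, 0, 0, 0],
    [0, 0, 0, 0, 0, 0],
    [0, 0, 0, 0, 0, 0],
    [0, 0, 0, 0, 0, 0]
  ]
}}

```text
time: 12.88
tool_pos: [434.2, -301.1, 36.5]
tcp_rot: [180.0, 0.0, 98.7]
ft_force: [-3.9, 3.6, 6.0]
finger_gap: 44.3
grip_force: 51.9
```

Contact. Release and rise, then go to the can at about (545,-46).

>>> {"method": "apply_moves", "body": {
  "rows": [
    [0, 0, 0, 0, 0, 0],
    [0, 0, 0, 0, 0, 0],
    [0, 0, 0, 0, 0, 0],
    [0, 0, 0, 0, 0, 0],
    [0, 0, -5, 0, 0, 0]
  ],
  "fingers": 85
}}

```text
time: 13.5
tool_pos: [433.6, -300.7, 40.6]
tcp_rot: [-180.0, -0.0, 98.7]
ft_force: [-0.4, 0.5, -0.9]
finger_gap: 85.1
grip_force: 0.0
```

>>> {"method": "apply_moves", "body": {
  "rows": [
    [0, 0, -25, 0, 0, 0],
    [0, 0, -40, 0, 0, 0],
    [0, 0, -40, 0, 0, 0],
    [20, 10, -20, 0, 0, 0],
    [40, 25, 0, 0, 0, 0]
  ]
}}

```text
time: 14.12
tool_pos: [460.8, -237.8, 169.1]
tcp_rot: [179.8, 0.2, 98.5]
ft_force: [0.4, 1.3, -0.2]
finger_gap: 84.9
grip_force: 0.0
```

>>> {"method": "apply_moves", "body": {
  "rows": [
    [45, 28, 0, 0, 0, 0],
    [45, 28, 0, 0, 0, 0],
    [45, 28, 0, 0, 0, 0],
    [30, 20, 0, 0, 0, 0],
    [0, 0, 0, 0, 0, 0]
  ]
}}

```text
time: 14.75
tool_pos: [538.0, -55.2, 166.2]
tcp_rot: [180.0, -0.0, 98.9]
ft_force: [0.2, -0.8, -0.4]
finger_gap: 84.8
grip_force: 0.0
```

```bash
python3 - <<'E'
from h import *
to(545,-46,43)
p,d=snap('top');W=world('top',d);X,Y,Z=np.moveaxis(W,-1,0)
for n,b in dict(jcap=(390,480,-350,-250,130,150),jbody=(390,480,-350,-250,105,125),ccap=(500,590,-90,-10,140,160)).items():
    m=(X>b[0])&(X<b[1])&(Y>b[2])&(Y<b[3])&(Z>b[4])&(Z<b[5])
    if m.sum()>5: print(n,m.sum(),cv2.minAreaRect(np.c_[X[m],Y[m]].astype(np.float32)),np.median(Z[m]))
E
```

```text
pos [538.  -55.2 166.2] rot [ 1.7997e+02 -2.0000e-02  9.8920e+01] gap 84.8 grip 0.0 F [ 0.2 -0.8 -0.4] t 14.75
shift [  8.    8.3 123.2] turn [ 0.    -0.     0.004]
jcap 298 ((434.1233825683594, -300.8518981933594), (31.25968360900879, 33.76262283325195), 0.6506807804107666) 143.96923480947413
jbody 365 ((434.6370544433594, -301.1771240234375), (43.877769470214844, 62.845035552978516), 11.689432144165039) 117.41870792619204
ccap 89 ((538.0380249023438, -40.03892517089844), (27.17510223388672, 12.20455551147461), 50.467430114746094) 150.3351566167964
```

>>> {"method": "apply_moves", "body": {
  "rows": [
    [8, 8, 20, 0, 0, 0],
    [0, 0, 40, 0, 0, 0],
    [0, 0, 40, 0, 0, 0],
    [0, 0, 18, 0, 0, 0],
    [0, 0, 5, 0, 0, 0]
  ]
}}

```text
time: 15.42
tool_pos: [542.8, -48.7, 41.3]
tcp_rot: [-179.9, -0.0, 98.7]
ft_force: [-0.2, -0.4, 0.6]
finger_gap: 85.2
grip_force: 0.0
```

>>> {"method": "apply_moves", "body": {
  "rows": [
    [0, 0, 0, 0, 0, 0],
    [0, 0, 0, 0, 0, 0],
    [0, 0, 0, 0, 0, 0],
    [0, 0, 0, 0, 0, 0],
    [0, 0, 0, 0, 0, 0]
  ],
  "fingers": 45
}}

```text
time: 16.05
tool_pos: [545.8, -48.8, 44.9]
tcp_rot: [179.8, 0.1, 98.7]
ft_force: [0.4, -0.1, 7.2]
finger_gap: 52.8
grip_force: 53.2
```

>>> {"method": "apply_moves", "body": {
  "rows": [
    [0, 0, 0, 0, 0, 0],
    [0, 0, 0, 0, 0, 0],
    [0, 0, -5, 0, 0, 0],
    [0, 0, -10, 0, 0, 0],
    [0, 0, -15, 0, 0, 0]
  ]
}}

```text
time: 16.68
tool_pos: [543.4, -48.3, 73.2]
tcp_rot: [-179.9, -0.0, 98.7]
ft_force: [-0.8, -0.5, -2.6]
finger_gap: 53.2
grip_force: 52.8
```

>>> {"method": "apply_moves", "body": {
  "rows": [
    [0, 0, -20, 0, 0, 0],
    [0, 0, -25, 0, 0, 0],
    [-20, -3, 0, 0, 0, 0],
    [-45, -7, 0, 0, 0, 0],
    [-45, -7, 0, 0, 0, 0]
  ]
}}

```text
time: 17.3
tool_pos: [543.3, -161.5, 117.5]
tcp_rot: [-180.0, 0.0, 98.8]
ft_force: [-0.4, 0.4, -1.5]
finger_gap: 52.5
grip_force: 52.9
```

>>> {"method": "apply_moves", "body": {
  "rows": [
    [-45, -7, 0, 0, 0, 0],
    [-45, -7, 0, 0, 0, 0],
    [-45, -7, 15, 0, 0, 0],
    [-20, -3, 25, 0, 0, 0],
    [-5, -2, 25, 0, 0, 0]
  ]
}}

```text
time: 17.92
tool_pos: [541.2, -324.5, 51.5]
tcp_rot: [-180.0, 0.0, 98.6]
ft_force: [-0.0, 0.7, -2.5]
finger_gap: 53.1
grip_force: 52.9
```

>>> {"method": "apply_moves", "body": {
  "rows": [
    [0, 0, 5, 0, 0, 0],
    [0, 0, 0, 0, 0, 0],
    [0, 0, 0, 0, 0, 0],
    [0, 0, 0, 0, 0, 0],
    [0, 0, 0, 0, 0, 0]
  ]
}}

```text
time: 18.55
tool_pos: [542.9, -321.8, 48.7]
tcp_rot: [180.0, 0.1, 98.7]
ft_force: [-1.1, -0.4, -1.7]
finger_gap: 53.2
grip_force: 53.0
```

>>> {"method": "apply_moves", "body": {
  "rows": [
    [0, 0, 3, 0, 0, 0],
    [0, 0, 3, 0, 0, 0],
    [0, 0, 2, 0, 0, 0],
    [0, 0, 1, 0, 0, 0],
    [0, 0, 0, 0, 0, 0]
  ]
}}

```text
time: 19.18
tool_pos: [542.3, -321.8, 38.7]
tcp_rot: [-180.0, -0.0, 98.7]
ft_force: [0.4, -0.6, -2.4]
finger_gap: 52.8
grip_force: 53.0
```

>>> {"method": "apply_moves", "body": {
  "rows": [
    [0, 0, 0.7, 0, 0, 0],
    [0, 0, 0.7, 0, 0, 0],
    [0, 0, 0.6, 0, 0, 0],
    [0, 0, 0, 0, 0, 0],
    [0, 0, 0, 0, 0, 0]
  ]
}}

```text
time: 19.8
tool_pos: [542.6, -322.0, 37.9]
tcp_rot: [180.0, 0.0, 98.7]
ft_force: [-2.4, 2.0, 5.0]
finger_gap: 52.9
grip_force: 53.8
```

>>> {"method": "apply_moves", "body": {
  "rows": [
    [0, 0, 0, 0, 0, 0],
    [0, 0, 0, 0, 0, 0],
    [0, 0, 0, 0, 0, 0],
    [0, 0, 0, 0, 0, 0],
    [0, 0, -5, 0, 0, 0]
  ],
  "fingers": 85
}}

```text
time: 20.42
tool_pos: [542.0, -321.5, 41.5]
tcp_rot: [-180.0, -0.0, 98.7]
ft_force: [0.1, 0.2, 0.1]
finger_gap: 85.2
grip_force: 0.0
```

>>> {"method": "apply_moves", "body": {
  "rows": [
    [0, 0, -25, 0, 0, 0],
    [0, 0, -40, 0, 0, 0],
    [0, 0, -30, 0, 0, 0],
    [20, 7, 0, 0, 0, 0],
    [44, 14.5, 0, 0, 0, 0]
  ]
}}

```text
time: 21.05
tool_pos: [553.8, -255.3, 136.7]
tcp_rot: [180.0, 0.0, 98.6]
ft_force: [0.5, 1.5, -0.1]
finger_gap: 85.3
grip_force: 0.0
```

>>> {"method": "apply_moves", "body": {
  "rows": [
    [44, 14.5, 0, 0, 0, 0],
    [44, 14.5, 0, 0, 0, 0],
    [44, 14.5, 0, 0, 0, 0],
    [44, 14.5, 0, 0, 0, 0],
    [44, 14.5, 0, 0, 0, 0]
  ]
}}

```text
time: 21.68
tool_pos: [591.6, -24.4, 135.8]
tcp_rot: [-179.9, -0.0, 98.7]
ft_force: [0.0, 0.1, -0.7]
finger_gap: 84.8
grip_force: 0.0
```

>>> {"method": "apply_moves", "body": {
  "rows": [
    [44, 14.5, 0, 0, 0, 0],
    [20, 7, 0, 0, 0, 0],
    [0, 0, 0, 0, 0, 0],
    [0, 0, 0, 0, 0, 0],
    [0, 0, 0, 0, 0, 0]
  ]
}}

```text
time: 22.3
tool_pos: [603.7, 38.3, 136.7]
tcp_rot: [-180.0, 0.0, 98.6]
ft_force: [0.1, -0.8, 0.1]
finger_gap: 85.2
grip_force: 0.0
```

```bash
cat >> h.py <<'E'
def wworld():
    from scipy.spatial.transform import Rotation as R
    s=sense();p,d=eyes.snapshot('wrist')
    c=eyes.get_calibration('wrist');M=np.array(c['mount']);K=np.array(c['intrinsics'])
    v,u=np.mgrid[:384,:512];P=np.stack([(u-K[0,2])/K[0,0]*d,(v-K[1,2])/K[1,1]*d,d],-1)@M[:3,:3].T+M[:3,3]
    W=P@R.from_euler('xyz',s['tcp_rot'],degrees=True).as_matrix().T+s['tool_pos'];W[d<=0]=np.nan
    return p,W
def rects(W,B,mask=True):
    X,Y,Z=np.moveaxis(W,-1,0)
    for n,b in B.items():
        m=(X>b[0])&(X<b[1])&(Y>b[2])&(Y<b[3])&(Z>b[4])&(Z<b[5])&mask
        if m.sum()>5:
            r=cv2.minAreaRect(np.c_[X[m],Y[m]].astype(np.float32));print(n,m.sum(),np.round(r[0],1),np.round(r[1],1),round(r[2],1),'z',np.median(Z[m]).round(1))
E
python3 - <<'E'
from h import *
to(605,42.3,-10)
p,W=wworld();rects(W,dict(clean=(565,645,5,80,70,90),dusty=(570,660,-80,-3,70,90)))
p,d=snap('top');rects(world('top',d),dict(can=(490,590,-370,-270,135,160),sh=(490,590,-370,-270,100,160),jug=(390,480,-350,-250,130,160),dusty=(570,660,-80,-3,70,90)))
E
```

```text
pos [603.7  38.3 136.7] rot [-1.7998e+02  1.0000e-02  9.8620e+01] gap 85.2 grip 0.0 F [ 0.1 -0.8  0.1] t 22.3
shift [  3.8   1.9 146.7] turn [-0.     0.    -0.001]
clean 3734 [603.4  42.4] [59.5 59.6] 71.5 z 77.0
dusty 2920 [615.4 -38.7] [60.4 59.5] 83.4 z 77.0
can 240 [ 542.  -319.4] [30.3 30.7] 1.4 z 143.8
sh 666 [ 541.6 -318.2] [52.7 50. ] 24.3 z 123.9
jug 302 [ 434.1 -301. ] [33.8 31.2] 89.8 z 143.9
dusty 101 [616.7 -14.5] [43.9 10.3] 1.7 z 76.7
```

>>> {"method": "apply_moves", "body": {
  "rows": [
    [4, 1.5, 30, 0, 0, 0],
    [0, 0, 40, 0, 0, 0],
    [0, 0, 30, 0, 0, 0],
    [0, 0, 20, 0, 0, 0],
    [0, 0, 10, 0, 0, 0]
  ]
}}

```text
time: 23.02
tool_pos: [604.3, 43.5, 5.9]
tcp_rot: [-179.9, -0.0, 98.7]
ft_force: [-0.5, -0.4, 0.8]
finger_gap: 84.8
grip_force: 0.0
```

>>> {"method": "apply_moves", "body": {
  "rows": [
    [0, 0, 10, 0, 0, 0],
    [0, 0, 6, 0, 0, 0],
    [0, 0, 2, 0, 0, 0],
    [0, 0, 0, 0, 0, 0],
    [0, 0, 0, 0, 0, 0]
  ]
}}

```text
time: 23.65
tool_pos: [605.2, 43.9, -10.5]
tcp_rot: [179.9, 0.0, 98.7]
ft_force: [-1.0, -0.3, -0.1]
finger_gap: 85.5
grip_force: 0.0
```

```bash
python3 - <<'E'
from h import *
to(604.3,42.4,-12)
p,W=wworld()
p2,_=snap('side');cv2.imwrite('pics/g3.png',np.hstack([cv2.resize(p2[60:300,130:400],(440,400)),cv2.resize(p,(360,400))])[...,::-1])
E
```

```text
pos [605.2  43.9 -10.5] rot [1.7995e+02 1.0000e-02 9.8710e+01] gap 85.5 grip 0.0 F [-1.  -0.3 -0.1] t 23.65
shift [-1.3 -1.1  1.5] turn [0.001 0.    0.   ]
```

View pics/g3.png

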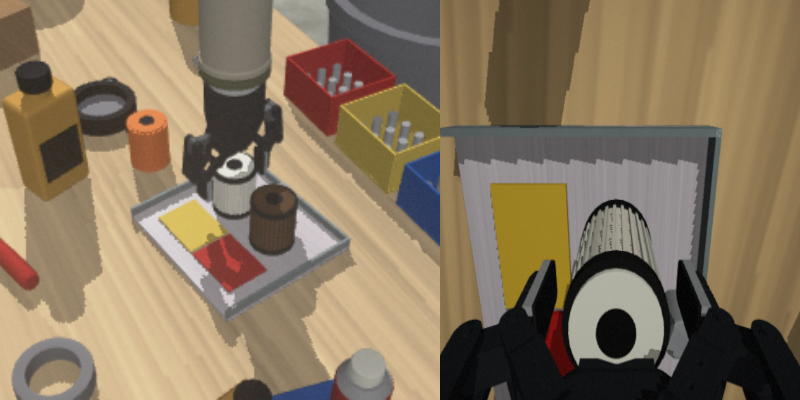

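The fingers straddle the white filter, with the brown one clear. I close, lift, and then carry it to the well at (520.5,333).

>>> {"method": "apply_moves", "body": {
  "rows": [
    [-1, 0, 0, 0, 0, 0],
    [0, 0, 0, 0, 0, 0],
    [0, 0, 0, 0, 0, 0],
    [0, 0, 0, 0, 0, 0],
    [0, 0, 0, 0, 0, 0]
  ],
  "fingers": 50,
  "grip_force": 40
}}

```text
time: 24.38
tool_pos: [605.3, 42.8, -10.7]
tcp_rot: [180.0, 0.0, 98.7]
ft_force: [-0.4, -0.2, 4.7]
finger_gap: 59.3
grip_force: 43.2
```

>>> {"method": "apply_moves", "body": {
  "rows": [
    [0, 0, 0, 0, 0, 0],
    [0, 0, -5, 0, 0, 0],
    [0, 0, -15, 0, 0, 0],
    [0, 0, -35, 0, 0, 0],
    [0, 0, -40, 0, 0, 0]
  ]
}}

```text
time: 25.0
tool_pos: [604.1, 42.9, 84.7]
tcp_rot: [-179.9, -0.0, 98.7]
ft_force: [0.7, 0.7, -1.5]
finger_gap: 59.1
grip_force: 43.3
```

>>> {"method": "apply_moves", "body": {
  "rows": [
    [25, -3.5, -5, 0, 0, 0],
    [45, -6, 0, 0, 0, 0],
    [45, -6, 0, 0, 0, 0],
    [45, -6, 0, 0, 0, 0],
    [45, -6, 0, 0, 0, 0]
  ]
}}

```text
time: 25.62
tool_pos: [546.2, 242.7, 89.8]
tcp_rot: [180.0, -0.0, 98.7]
ft_force: [-0.5, 0.6, -1.0]
finger_gap: 58.9
grip_force: 43.3
```

>>> {"method": "apply_moves", "body": {
  "rows": [
    [45, -6, 0, 0, 0, 0],
    [35, -4, 0, 0, 0, 0],
    [14, -1, 0, 0, 0, 0],
    [0, 0, 0, 0, 0, 0],
    [0, 0, 0, 0, 0, 0]
  ]
}}

```text
time: 26.25
tool_pos: [522.0, 331.4, 89.0]
tcp_rot: [-180.0, 0.0, 98.7]
ft_force: [0.7, -0.5, -1.0]
finger_gap: 58.8
grip_force: 43.3
```

```bash
python3 - <<'E'
from h import *
to(520.5,333,-6)
p,W=wworld();rects(W,dict(rim=(450,600,250,420,25,34),floor=(480,560,290,375,9,15)))
p,d=snap('top','top1');W=world('top',d)
hsv=cv2.cvtColor(p,cv2.COLOR_RGB2HSV);H=hsv[...,0].astype(int);S=hsv[...,1]
rects(W,dict(yel=(450,700,-120,120,4,18)),(abs(H-27)<6)&(S>140))
rects(W,dict(red=(450,700,-120,120,4,18)),((H<5)|(H>174))&(S>140))
rects(W,dict(tray=(450,720,-140,140,14,24)))
rects(W,dict(dusty=(570,680,-90,-2,70,90)))
E
```

```text
pos [522.  331.4  89. ] rot [-1.800e+02  3.000e-02  9.866e+01] gap 58.8 grip 43.3 F [ 0.7 -0.5 -1. ] t 26.25
shift [ 1.8 -1.3 95. ] turn [-0.     0.001 -0.001]
rim 4135 [517.6 346.2] [111.2  87.8] 9.1 z 29.1
floor 4042 [518. 344.] [82.5 59.1] 9.5 z 11.8
yel 923 [534.8  31.2] [57.3 75.1] 8.6 z 11.0
red 902 [547.1 -49.6] [57.4 75. ] 8.8 z 11.2
tray 800 [587.6  -1.4] [200.6 220.2] 8.7 z 19.3
dusty 678 [616.7 -38. ] [58.4 57.2] 1.8 z 77.7
```

>>> {"method": "apply_moves", "body": {
  "rows": [
    [2, -1.5, 0, 0, 0, 0],
    [0, 0, 20, 0, 0, 0],
    [0, 0, 25, 0, 0, 0],
    [0, 0, 20, 0, 0, 0],
    [0, 0, 10, 0, 0, 0]
  ]
}}

```text
time: 26.98
tool_pos: [518.4, 333.5, 11.3]
tcp_rot: [-179.8, 0.1, 98.7]
ft_force: [-1.0, -0.2, -0.3]
finger_gap: 59.3
grip_force: 43.3
```

>>> {"method": "apply_moves", "body": {
  "rows": [
    [0, 0, 6, 0, 0, 0],
    [0, 0, 5, 0, 0, 0],
    [0, 0, 3, 0, 0, 0],
    [0, 0, 2, 0, 0, 0],
    [0, 0, 0, 0, 0, 0]
  ]
}}

```text
time: 27.6
tool_pos: [519.9, 334.4, -1.9]
tcp_rot: [180.0, -0.0, 98.7]
ft_force: [0.4, 0.3, -1.1]
finger_gap: 59.4
grip_force: 43.3
```

>>> {"method": "apply_moves", "body": {
  "rows": [
    [0, 0, 1, 0, 0, 0],
    [0, 0, 1, 0, 0, 0],
    [0, 0, 0.5, 0, 0, 0],
    [0, 0, 0, 0, 0, 0],
    [0, 0, 0, 0, 0, 0]
  ]
}}

```text
time: 28.22
tool_pos: [519.8, 334.3, -4.6]
tcp_rot: [180.0, 0.0, 98.7]
ft_force: [-0.2, 0.1, -1.4]
finger_gap: 59.1
grip_force: 43.3
```

>>> {"method": "apply_moves", "body": {
  "rows": [
    [0, 0, 1, 0, 0, 0],
    [0, 0, 0.5, 0, 0, 0],
    [0, 0, 0.5, 0, 0, 0],
    [0, 0, 0, 0, 0, 0],
    [0, 0, 0, 0, 0, 0]
  ]
}}

```text
time: 28.85
tool_pos: [519.8, 334.3, -6.6]
tcp_rot: [180.0, -0.0, 98.7]
ft_force: [-0.1, -0.8, 0.0]
finger_gap: 59.2
grip_force: 43.5
```

>>> {"method": "apply_moves", "body": {
  "rows": [
    [0, 0, 0.5, 0, 0, 0],
    [0, 0, 0.5, 0, 0, 0],
    [0, 0, 0, 0, 0, 0],
    [0, 0, 0, 0, 0, 0],
    [0, 0, 0, 0, 0, 0]
  ]
}}

```text
time: 29.48
tool_pos: [519.9, 334.4, -6.7]
tcp_rot: [180.0, 0.0, 98.7]
ft_force: [-4.0, -2.1, 8.1]
finger_gap: 59.4
grip_force: 43.7
```

Seated at the expected height. Release and rise, then check it.

>>> {"method": "apply_moves", "body": {
  "rows": [
    [0, 0, 0, 0, 0, 0],
    [0, 0, 0, 0, 0, 0],
    [0, 0, 0, 0, 0, 0],
    [0, 0, 0, 0, 0, 0],
    [0, 0, -5, 0, 0, 0]
  ],
  "fingers": 85
}}

```text
time: 30.1
tool_pos: [519.3, 334.0, -3.0]
tcp_rot: [-179.9, 0.0, 98.7]
ft_force: [0.4, -0.9, -0.3]
finger_gap: 85.2
grip_force: 0.0
```

>>> {"method": "apply_moves", "body": {
  "rows": [
    [0, 0, -20, 0, 0, 0],
    [0, 0, -45, 0, 0, 0],
    [0, 0, -50, 0, 0, 0],
    [-20, -4, -50, 0, 0, 0],
    [-45, -8, 0, 0, 0, 0]
  ]
}}

```text
time: 30.72
tool_pos: [521.3, 270.4, 170.7]
tcp_rot: [179.3, -0.2, 98.9]
ft_force: [0.5, -0.8, -0.3]
finger_gap: 84.8
grip_force: 0.0
```

>>> {"method": "apply_moves", "body": {
  "rows": [
    [-45, -8, 0, 0, 0, 0],
    [-45, -8, 0, 0, 0, 0],
    [-45, -8, 0, 0, 0, 0],
    [-45, -8, 0, 0, 0, 0],
    [-45, -8, 0, 0, 0, 0]
  ]
}}

```text
time: 31.35
tool_pos: [512.6, 38.4, 164.4]
tcp_rot: [179.9, 0.0, 98.7]
ft_force: [0.6, 0.5, 0.0]
finger_gap: 84.8
grip_force: 0.0
```

```bash
python3 - <<'E'
from h import *
to(542,-321.5,38)
p,d=snap('top');W=world('top',d)
rects(W,dict(filt=(470,570,285,385,70,95),rim=(450,600,260,410,26,34),can=(490,590,-370,-270,135,160),jug=(390,480,-350,-250,130,160)))
E
```

```text
pos [512.6  38.4 164.4] rot [1.7986e+02 3.0000e-02 9.8720e+01] gap 84.8 grip 0.0 F [0.6 0.5 0. ] t 31.35
shift [-360.1  -25.8  126.5] turn [0.002 0.    0.   ]
filt 777 [519.8 334.6] [57.9 60.6] 0.9 z 81.6
rim 846 [520.9 338.3] [103.  110.1] 87.4 z 30.0
can 235 [ 542.5 -319.7] [30.4 31.2] 58.4 z 143.6
jug 302 [ 434.1 -301. ] [31.3 33.7] 0.1 z 143.7
```

The filter top is at 81.6, against 82 expected when fully seated. Next is the can.

>>> {"method": "apply_moves", "body": {
  "rows": [
    [-45, -3, 0, 0, 0, 0],
    [-45, -3, 0, 0, 0, 0],
    [-45, -3, 0, 0, 0, 0],
    [-45, -3, 0, 0, 0, 0],
    [-45, -3, 0, 0, 0, 0]
  ]
}}

```text
time: 32.02
tool_pos: [532.0, -186.4, 164.3]
tcp_rot: [179.9, 0.1, 98.7]
ft_force: [0.6, 0.7, 0.3]
finger_gap: 84.8
grip_force: 0.0
```

>>> {"method": "apply_moves", "body": {
  "rows": [
    [-45, -3, 0, 0, 0, 0],
    [-45, -3, 0, 0, 0, 0],
    [-28, -3, 0, 0, 0, 0],
    [-10, -1, 0, 0, 0, 0],
    [0, 0, 0, 0, 0, 0]
  ]
}}

```text
time: 32.65
tool_pos: [541.2, -312.8, 163.1]
tcp_rot: [180.0, 0.0, 98.7]
ft_force: [0.1, -0.3, -0.3]
finger_gap: 85.1
grip_force: 0.0
```

```bash
python3 -c "
from h import *
to(542.3,-319.6,37)"
```

```text
pos [ 541.2 -312.8  163.1] rot [1.7997e+02 1.0000e-02 9.8680e+01] gap 85.1 grip 0.0 F [ 0.1 -0.3 -0.3] t 32.65
shift [ -6.8  -0.  126.1] turn [ 0.001  0.    -0.   ]
```

>>> {"method": "apply_moves", "body": {
  "rows": [
    [-7, 0, 20, 0, 0, 0],
    [0, 0, 40, 0, 0, 0],
    [0, 0, 40, 0, 0, 0],
    [0, 0, 20, 0, 0, 0],
    [0, 0, 6, 0, 0, 0]
  ]
}}

```text
time: 33.28
tool_pos: [541.2, -318.6, 34.4]
tcp_rot: [-179.9, -0.1, 98.7]
ft_force: [-0.1, 0.6, 0.2]
finger_gap: 85.0
grip_force: 0.0
```

>>> {"method": "apply_moves", "body": {
  "rows": [
    [0, 0, 0, 0, 0, 0],
    [0, 0, 0, 0, 0, 0],
    [0, 0, 0, 0, 0, 0],
    [0, 0, 0, 0, 0, 0],
    [0, 0, 0, 0, 0, 0]
  ],
  "fingers": 45,
  "grip_force": 50
}}

```text
time: 33.9
tool_pos: [543.4, -320.9, 38.6]
tcp_rot: [179.9, 0.1, 98.7]
ft_force: [-1.3, -0.9, 7.2]
finger_gap: 53.1
grip_force: 52.9
```

>>> {"method": "apply_moves", "body": {
  "rows": [
    [0, 0, 0, 0, 0, 0],
    [0, 0, -5, 0, 0, 0],
    [0, 0, -15, 0, 0, 0],
    [0, 0, -30, 0, 0, 0],
    [0, 0, -30, 0, 0, 0]
  ]
}}

```text
time: 34.52
tool_pos: [541.9, -319.7, 117.8]
tcp_rot: [-180.0, -0.0, 98.7]
ft_force: [0.3, 0.4, -2.8]
finger_gap: 53.1
grip_force: 52.8
```

```bash
python3 -c "
from h import *
to(547.7,-49.4,44)
p,d=snap('top');rects(world('top',d),dict(can=(490,590,-370,-270,205,230),jug=(390,480,-350,-250,130,160)))"
```

```text
pos [ 541.9 -319.7  117.8] rot [-1.7999e+02 -1.0000e-02  9.8710e+01] gap 53.1 grip 52.8 F [ 0.3  0.4 -2.8] t 34.52
shift [266.3  46.7  73.8] turn [-0. -0.  0.]
can 339 [ 545.9 -308.1] [23.5 89. ] 87.1 z 215.5
jug 157 [ 438.3 -293.4] [16.7 32.3] 62.8 z 143.3
```

>>> {"method": "apply_moves", "body": {
  "rows": [
    [20, 4, 0, 0, 0, 0],
    [45, 8, 0, 0, 0, 0],
    [45, 8, 0, 0, 0, 0],
    [45, 8, 0, 0, 0, 0],
    [45, 8, 0, 0, 0, 0]
  ]
}}

```text
time: 35.2
tool_pos: [546.1, -114.0, 114.9]
tcp_rot: [-179.9, -0.1, 98.7]
ft_force: [0.7, -0.6, -2.7]
finger_gap: 52.9
grip_force: 52.9
```

>>> {"method": "apply_moves", "body": {
  "rows": [
    [40, 7, 0, 0, 0, 0],
    [20, 3, 0, 0, 0, 0],
    [6, 1, 0, 0, 0, 0],
    [0, 0, 0, 0, 0, 0],
    [0, 0, 0, 0, 0, 0]
  ]
}}

```text
time: 35.83
tool_pos: [548.3, -50.9, 116.3]
tcp_rot: [-180.0, 0.0, 98.6]
ft_force: [0.2, -0.4, -2.6]
finger_gap: 52.7
grip_force: 53.0
```

```bash
python3 -c "
from h import *
to(547.7,-49.4,46)"
```

```text
pos [548.3 -50.9 116.3] rot [-1.7999e+02  2.0000e-02  9.8640e+01] gap 52.7 grip 53.0 F [ 0.2 -0.4 -2.6] t 35.83
shift [ 1.6 -0.3 70.3] turn [-0.     0.    -0.001]
```

>>> {"method": "apply_moves", "body": {
  "rows": [
    [1, 0, 15, 0, 0, 0],
    [0, 0, 22, 0, 0, 0],
    [0, 0, 18, 0, 0, 0],
    [0, 0, 9, 0, 0, 0],
    [0, 0, 2, 0, 0, 0]
  ]
}}

```text
time: 36.45
tool_pos: [547.6, -48.8, 49.5]
tcp_rot: [-179.9, -0.0, 98.7]
ft_force: [0.3, 0.5, -2.8]
finger_gap: 52.7
grip_force: 53.0
```

>>> {"method": "apply_moves", "body": {
  "rows": [
    [0, 0, 0, 0, 0, 0],
    [0, 0, 0.7, 0, 0, 0],
    [0, 0, 0.7, 0, 0, 0],
    [0, 0, 0, 0, 0, 0],
    [0, 0, 0, 0, 0, 0]
  ]
}}

```text
time: 37.08
tool_pos: [548.2, -48.8, 49.1]
tcp_rot: [180.0, 0.0, 98.7]
ft_force: [-0.5, -0.1, -2.3]
finger_gap: 53.0
grip_force: 53.0
```

>>> {"method": "apply_moves", "body": {
  "rows": [
    [0, 0, 1, 0, 0, 0],
    [0, 0, 1, 0, 0, 0],
    [0, 0, 0.5, 0, 0, 0],
    [0, 0, 0, 0, 0, 0],
    [0, 0, 0, 0, 0, 0]
  ]
}}

```text
time: 37.7
tool_pos: [548.2, -48.8, 46.5]
tcp_rot: [180.0, 0.0, 98.7]
ft_force: [-0.7, 0.2, -1.9]
finger_gap: 52.9
grip_force: 53.0
```

>>> {"method": "apply_moves", "body": {
  "rows": [
    [0, 0, 0.7, 0, 0, 0],
    [0, 0, 0.5, 0, 0, 0],
    [0, 0, 0, 0, 0, 0],
    [0, 0, 0, 0, 0, 0],
    [0, 0, 0, 0, 0, 0]
  ]
}}

```text
time: 38.33
tool_pos: [548.3, -48.8, 45.6]
tcp_rot: [180.0, 0.0, 98.7]
ft_force: [-2.9, 0.5, 4.7]
finger_gap: 53.1
grip_force: 53.3
```

>>> {"method": "apply_moves", "body": {
  "rows": [
    [0, 0, 0, 0, 0, 0],
    [0, 0, 0, 0, 0, 0],
    [0, 0, 0, 0, 0, 0],
    [0, 0, 0, 0, 0, 0],
    [0, 0, -5, 0, 0, 0]
  ],
  "fingers": 85
}}

```text
time: 38.95
tool_pos: [547.7, -48.7, 50.0]
tcp_rot: [-179.9, -0.0, 98.7]
ft_force: [0.3, -0.6, 0.2]
finger_gap: 84.9
grip_force: 0.0
```

>>> {"method": "apply_moves", "body": {
  "rows": [
    [0, 0, -25, 0, 0, 0],
    [0, 0, -45, 0, 0, 0],
    [0, 0, -40, 0, 0, 0],
    [-20, -13, 0, 0, 0, 0],
    [-40, -26, 0, 0, 0, 0]
  ]
}}

```text
time: 39.58
tool_pos: [519.5, -113.8, 161.7]
tcp_rot: [179.9, 0.0, 98.9]
ft_force: [-0.1, -0.1, -0.4]
finger_gap: 85.0
grip_force: 0.0
```

>>> {"method": "apply_moves", "body": {
  "rows": [
    [-45, -29, 0, 0, 0, 0],
    [-45, -29, 0, 0, 0, 0],
    [-45, -29, 0, 0, 0, 0],
    [-30, -20, 0, 0, 0, 0],
    [-5, -4, 0, 0, 0, 0]
  ]
}}

```text
time: 40.2
tool_pos: [433.7, -300.9, 160.7]
tcp_rot: [180.0, 0.0, 98.5]
ft_force: [-0.2, 0.1, 1.0]
finger_gap: 84.9
grip_force: 0.0
```

```bash
python3 - <<'E'
from h import *
to(434.2,-301,37)
p,d=snap('top');W=world('top',d)
rects(W,dict(can=(490,590,-100,0,140,165),jug=(390,480,-350,-250,130,160),dusty=(585,680,-90,-2,70,90)))
hsv=cv2.cvtColor(p,cv2.COLOR_RGB2HSV);H=hsv[...,0].astype(int);S=hsv[...,1]
rects(W,dict(yel=(450,700,-120,120,4,18)),(abs(H-27)<6)&(S>140))
p,W=wworld();rects(W,dict(jug=(390,480,-350,-250,110,160)))
E
```

```text
pos [ 433.7 -300.9  160.7] rot [1.7999e+02 4.0000e-02 9.8530e+01] gap 84.9 grip 0.0 F [-0.2  0.1  1. ] t 40.2
shift [-1.000e-01  5.000e-01  1.237e+02] turn [ 0.     0.001 -0.003]
can 240 [547.5 -48.1] [29.9 30.9] 89.5 z 150.8
jug 298 [ 434.1 -301. ] [33.9 31.3] 89.4 z 144.1
dusty 677 [616.7 -38. ] [58.1 57.1] 2.3 z 77.7
yel 926 [535.1  31.1] [57.7 75. ] 8.2 z 11.1
jug 3914 [ 432.6 -301.3] [44.1 63. ] 11.6 z 117.8
```

```bash
python3 - <<'E'
from h import *
for cam in('wrist','top'):
    if cam=='wrist': p,W=wworld()
    else: p,d=snap('top');W=world('top',d)
    X,Y,Z=np.moveaxis(W,-1,0)
    m=(X>390)&(X<480)&(Y>-350)&(Y<-250)&(Z>114)&(Z<120)
    a=np.radians(8.7);dx=X[m]-434.2;dy=Y[m]+301
    u=dx*np.cos(a)+dy*np.sin(a);v=-dx*np.sin(a)+dy*np.cos(a)
    c=np.arange(-24,25,6);lo=[];hi=[]
    for q in c:
        k=abs(v-q)<3; lo.append(np.percentile(u[k],3) if k.sum()>3 else np.nan);hi.append(np.percentile(u[k],97) if k.sum()>3 else np.nan)
    print(cam,np.round(lo,1),np.round(hi,1))
E
```

```text
wrist [-20.7 -21.4 -21.4 -21.9 -21.8 -22.3 -22.  -21.9 -21.8] [20.1 20.  19.9 19.7 18.7 18.6 17.6 16.7 16.6]
top [-18.5 -18.7 -20.  -20.2 -19.5 -20.3 -20.4 -20.7 -19.9] [21.4 22.2 21.3 21.2 20.5 21.4 19.8 20.7 19.5]
```

>>> {"method": "apply_moves", "body": {
  "rows": [
    [0, 0.5, 20, 0, 0, 0],
    [0, 0, 40, 0, 0, 0],
    [0, 0, 35, 0, 0, 0],
    [0, 0, 20, 0, 0, 0],
    [0, 0, 8, 0, 0, 0]
  ]
}}

```text
time: 41.02
tool_pos: [434.0, -296.7, 34.4]
tcp_rot: [-179.8, -0.2, 98.8]
ft_force: [-0.3, 0.2, -0.2]
finger_gap: 84.9
grip_force: 0.0
```

>>> {"method": "apply_moves", "body": {
  "rows": [
    [0, 0, 0, 0, 0, 0],
    [0, 0, 0, 0, 0, 0],
    [0, 0, 0, 0, 0, 0],
    [0, 0, 0, 0, 0, 0],
    [0, 0, 0, 0, 0, 0]
  ],
  "fingers": 35
}}

```text
time: 41.65
tool_pos: [435.7, -299.4, 38.6]
tcp_rot: [179.9, 0.1, 98.7]
ft_force: [-3.4, 1.1, 6.9]
finger_gap: 44.2
grip_force: 50.2
```

>>> {"method": "apply_moves", "body": {
  "rows": [
    [0, 0, 0, 0, 0, 0],
    [0, 0, -10, 0, 0, 0],
    [0, 0, -35, 0, 0, 0],
    [0, 0, -45, 0, 0, 0],
    [0, 0, -45, 0, 0, 0]
  ]
}}

```text
time: 42.28
tool_pos: [434.7, -298.3, 173.3]
tcp_rot: [-180.0, -0.1, 98.7]
ft_force: [0.8, 0.2, -5.5]
finger_gap: 43.8
grip_force: 51.8
```

>>> {"method": "apply_moves", "body": {
  "rows": [
    [0, 0, -35, 0, 0, 0.044],
    [0, 0, 0, 0, 0, 0],
    [0, 0, 0, 0, 0, 0],
    [0, 0, 0, 0, 0, 0],
    [0, 0, 0, 0, 0, 0]
  ]
}}

```text
time: 42.9
tool_pos: [434.5, -298.2, 205.5]
tcp_rot: [-179.9, -0.1, 96.2]
ft_force: [0.2, -0.3, -5.4]
finger_gap: 43.9
grip_force: 51.8
```

```bash
python3 -c "
from h import *
to(535.6,31.4,44,96.2)"
```

```text
pos [ 434.5 -298.2  205.5] rot [-1.7988e+02 -1.2000e-01  9.6200e+01] gap 43.9 grip 51.8 F [ 0.2 -0.3 -5.4] t 42.9
shift [316.4 136.5 161.9] turn [-0.002 -0.002  0.   ]
```

>>> {"method": "apply_moves", "body": {
  "rows": [
    [20, 8.5, 0, 0, 0, 0],
    [45, 19, 0, 0, 0, 0],
    [45, 19, 0, 0, 0, 0],
    [45, 19, 0, 0, 0, 0],
    [45, 19, 0, 0, 0, 0]
  ]
}}

```text
time: 43.52
tool_pos: [497.6, -89.3, 206.6]
tcp_rot: [-180.0, -0.0, 96.2]
ft_force: [1.2, -0.4, -4.7]
finger_gap: 43.9
grip_force: 51.7
```

>>> {"method": "apply_moves", "body": {
  "rows": [
    [45, 20, 0, 0, 0, 0],
    [45, 20, 0, 0, 0, 0],
    [22, 10, 0, 0, 0, 0],
    [6, 2, 0, 0, 0, 0],
    [0, 0, 0, 0, 0, 0]
  ]
}}

```text
time: 44.15
tool_pos: [536.3, 32.0, 206.7]
tcp_rot: [-179.9, 0.0, 96.2]
ft_force: [0.0, -0.7, -5.7]
finger_gap: 43.9
grip_force: 51.7
```

```bash
python3 -c "
from h import *
to(535.4,33.4,44,96.2)
p,W=wworld();rects(W,dict(jug=(480,590,-20,90,270,300)))"
```

```text
pos [536.3  32.  206.7] rot [-1.7994e+02  1.0000e-02  9.6230e+01] gap 43.9 grip 51.7 F [ 0.  -0.7 -5.7] t 44.15
shift [  1.5  -0.5 162.7] turn [-0.001  0.     0.   ]
jug 13310 [534.6  35.6] [108.7  55.8] 2.9 z 285.2
```

>>> {"method": "apply_moves", "body": {
  "rows": [
    [1, -0.5, 20, 0, 0, 0],
    [0, 0, 40, 0, 0, 0],
    [0, 0, 40, 0, 0, 0],
    [0, 0, 30, 0, 0, 0],
    [0, 0, 15, 0, 0, 0]
  ]
}}

```text
time: 44.82
tool_pos: [533.5, 32.3, 58.8]
tcp_rot: [-179.7, -0.0, 96.1]
ft_force: [-0.9, -0.4, -5.4]
finger_gap: 44.2
grip_force: 51.6
```

>>> {"method": "apply_moves", "body": {
  "rows": [
    [0, 0, 8, 0, 0, 0],
    [0, 0, 3, 0, 0, 0],
    [0, 0, 0, 0, 0, 0],
    [0, 0, 0, 0, 0, 0],
    [0, 0, 0, 0, 0, 0]
  ]
}}

```text
time: 45.45
tool_pos: [536.5, 33.0, 52.0]
tcp_rot: [179.9, 0.0, 96.2]
ft_force: [0.1, 0.6, -4.7]
finger_gap: 43.9
grip_force: 51.6
```

>>> {"method": "apply_moves", "body": {
  "rows": [
    [0, -1, 2, 0, 0, 0],
    [0, 0, 1.5, 0, 0, 0],
    [0, 0, 1, 0, 0, 0],
    [0, 0, 0, 0, 0, 0],
    [0, 0, 0, 0, 0, 0]
  ]
}}

```text
time: 46.08
tool_pos: [535.0, 32.9, 46.8]
tcp_rot: [-180.0, 0.0, 96.2]
ft_force: [0.2, -0.7, -5.0]
finger_gap: 43.8
grip_force: 51.6
```

>>> {"method": "apply_moves", "body": {
  "rows": [
    [0, 0, 1, 0, 0, 0],
    [0, 0, 0.8, 0, 0, 0],
    [0, 0, 0.5, 0, 0, 0],
    [0, 0, 0, 0, 0, 0],
    [0, 0, 0, 0, 0, 0]
  ]
}}

```text
time: 46.7
tool_pos: [535.3, 33.1, 45.7]
tcp_rot: [180.0, -0.0, 96.2]
ft_force: [-6.0, 1.2, 5.8]
finger_gap: 44.3
grip_force: 52.9
```

Contact. Release, rise and back off towards the robot for a check.

>>> {"method": "apply_moves", "body": {
  "rows": [
    [0, 0, 0, 0, 0, 0],
    [0, 0, 0, 0, 0, 0],
    [0, 0, 0, 0, 0, 0],
    [0, 0, 0, 0, 0, 0],
    [0, 0, -5, 0, 0, 0]
  ],
  "fingers": 85
}}

```text
time: 47.32
tool_pos: [534.5, 32.9, 49.1]
tcp_rot: [-179.9, -0.0, 96.2]
ft_force: [-0.6, 0.6, -0.0]
finger_gap: 85.3
grip_force: 0.0
```

>>> {"method": "apply_moves", "body": {
  "rows": [
    [0, 0, -25, 0, 0, 0],
    [0, 0, -45, 0, 0, 0],
    [0, 0, -45, 0, 0, 0],
    [0, 0, -45, 0, 0, 0],
    [0, 0, -10, 0, 0, 0]
  ]
}}

```text
time: 47.95
tool_pos: [537.2, 32.9, 224.3]
tcp_rot: [179.6, 0.1, 96.2]
ft_force: [0.3, 0.2, 0.1]
finger_gap: 84.9
grip_force: 0.0
```

>>> {"method": "apply_moves", "body": {
  "rows": [
    [0, -30, 0, 0, 0, 0],
    [0, -40, 0, 0, 0, 0],
    [0, -40, 0, 0, 0, 0],
    [0, -20, 0, 0, 0, 0],
    [0, 0, 0, 0, 0, 0]
  ]
}}

```text
time: 48.58
tool_pos: [405.0, 18.9, 219.2]
tcp_rot: [180.0, 0.0, 96.2]
ft_force: [0.4, -0.3, 0.7]
finger_gap: 85.1
grip_force: 0.0
```

```bash
python3 - <<'E'
from h import *
to(400,30,200)
p,d=snap('top','top2');W=world('top',d)
rects(W,dict(can=(490,590,-100,0,140,165),jugcap=(480,590,-10,80,140,165),jugbody=(480,590,-10,80,118,128),dusty=(585,680,-90,-2,70,90),filt=(470,570,285,385,70,95),socket=(630,700,-20,40,28,50)))
hsv=cv2.cvtColor(p,cv2.COLOR_RGB2HSV);H=hsv[...,0].astype(int);S=hsv[...,1]
rects(W,dict(tray=(450,720,-140,140,14,24)))
p2,_=snap('side');cv2.imwrite('pics/end.png',np.hstack([p2[40:380:1,100:],p[40:380,40:400]])[...,::-1])
E
```

```text
pos [405.   18.9 219.2] rot [179.99   0.    96.17] gap 85.1 grip 0.0 F [ 0.4 -0.3  0.7] t 48.58
shift [11.6 -3.8 19.2] turn [ 0.     0.    -0.044]
can 239 [547.5 -47.9] [31.  29.5] 1.4 z 150.8
jugcap 230 [536.5  31.4] [28. 31.] 1.4 z 151.0
jugbody 254 [541.7  31.2] [33.2 64.8] 0.6 z 124.3
dusty 681 [616.8 -38. ] [58.9 57.2] 2.1 z 77.8
filt 780 [519.4 334.3] [58.2 59.9] 3.2 z 81.7
socket 118 [660.8  10.9] [23.9 23.4] 2.2 z 37.4
tray 579 [606.8   1.4] [160.6 220.4] 8.6 z 19.6
```

View pics/end.png

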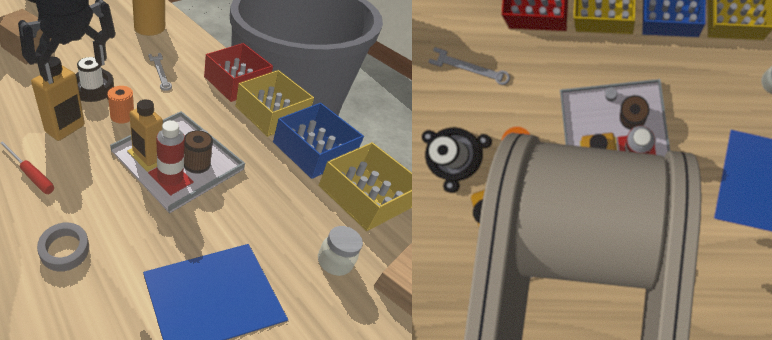

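Side view: the jug at (145,135), can at (170,155) and brown filter at (198,150) stand in the tray, with the white filter in the well at (90,75). I'll check the jug yaw with the wrist camera.

```bash
python3 - <<'E'
from h import *
p,W=wworld()
X,Y,Z=np.moveaxis(W,-1,0)
print(np.nansum((X>490)&(X<580)&(Y>-10)&(Y<75)&(Z>110)))
rects(W,dict(jugbody=(490,580,-10,80,112,130),cap=(490,580,-10,80,140,165),can=(490,590,-100,-15,140,165)))
E
```

```text
3277
jugbody 1883 [531.3  31.2] [42.9 63. ] 8.2 z 123.3
cap 1227 [531.7  30.9] [33.7 32.9] 9.9 z 149.9
can 633 [548.6 -45.3] [21.4 32.3] 46.0 z 149.7
```

>>> {"method": "apply_moves", "body": {
  "rows": [
    [62, 10, 0, 0, 0, 0],
    [62, 0, 0, 0, 0, 0],
    [62, 0, 0, 0, 0, 0],
    [62, 0, 0, 0, 0, 0],
    [0, 0, 0, 0, 0, 0]
  ]
}}

```text
time: 49.35
tool_pos: [387.8, 270.4, 218.6]
tcp_rot: [-179.9, -0.0, 96.5]
ft_force: [-0.5, 0.1, -0.8]
finger_gap: 84.6
grip_force: 0.0
```

```bash
python3 - <<'E'
from h import *
p,d=snap('top');W=world('top',d)
rects(W,dict(jugbody=(480,590,-10,80,112,128),cap=(490,580,-10,80,140,165),can=(490,590,-100,-15,140,165),tray=(450,720,-140,140,14,24)))
hsv=cv2.cvtColor(p,cv2.COLOR_RGB2HSV);H=hsv[...,0].astype(int);S=hsv[...,1]
to(0,0,0)
E
```

```text
jugbody 496 [534.3  31.2] [44.2 63.9] 9.2 z 124.2
cap 273 [533.9  31.3] [32.8 30.9] 2.0 z 150.8
can 240 [547.3 -47.9] [31.4 29.5] 0.7 z 150.7
tray 732 [587.4  -1.3] [200.3 220.4] 8.6 z 19.6
pos [388.4 268.3 218.6] rot [-1.799e+02  4.000e-02  9.644e+01] gap 84.9 grip 0.0 F [ 0.  -0.4 -0.6] t 49.4
shift [-222.9 -415.7  219.5] turn [-0.002  0.001 -0.039]
```

```bash
python3 -c "
from h import *
print(job.hand_in())"
```

```text
the job is handed in; nothing more can be done
None
```

I handed the job in at about 49 s: the clean filter is upright and fully down in the well, and the can and jug are back on their marks, each centred to within about 2 mm. The jug is turned along its mark to about 0.6°, and the dusty filter was not moved. One slip: my first grip on the jug caught only its cap, so I lifted it about 25 mm upright, set it back down and regripped it on the body.

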